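# Snap the cap onto the sugar canister's spout and keep it pressed

## Robot

A 6-joint arm with a two-finger parallel gripper is mounted at the origin on the work surface; the furniture and walls round the work are solid. World frame = base frame: x ahead of the robot, y to its left, z up, the work surface at z = 0. Lengths are in mm, angles in rad, forces in N, time in s.
With the tool pointing down it reaches from about 275 to 750 mm from the base axis. Payload 10.2 kg.
Tool frame: the origin (TCP) lies at the very end of the fingers, on their centre line; the grasp point (between the pads) lies 19 mm behind it; z points along the fingers, y is the direction in which the jaws open and shut (so a half turn about z gives the same grasp; the last joint's range is limited). The gripper opens to 85 mm and grips with 20 to 120 N. Pads are 22 mm wide; open, the fingers measure 114 mm over their backs; the gripper's body (76 mm by 85 mm) begins 54 mm behind the grasp point. The pads swing forward as they close: fully open they stand 13 mm farther back than shut.
Start: joints at [0.974, 0.313, 1.498, -0, 1.331, -0.223], TCP at [191.72, 488.748, 231.294] pointing down, gripper open.
Joint ranges: [-2.94, 2.94], [-0.97, 2.17], [0.19, 2.56], [-1.23, 4.37], [0.02, 3.11], [-2.88, 2.88]. Speed limits (rad/s): [2.39, 2.39, 3.01, 3.14, 3.14, 3.14].

## Interface

Orientations are given as a unit quaternion [w, x, y, z].
In Python, from rig import * gives the robot as it stands. The module is installed in compiled form; this text tells all that it offers.
- The arm moves only by the shell command python3 -m crank 'ROWS' [FORCE]. ROWS is a JSON object of lists of equal length, an entry for each row: "dp": the shift along the world's x, y, z in cm, a list of three; "delta_rot": the turn, a rotation vector about the world's x, y, z in degrees, a list of three; "claw": the closure in counts, from 0 (fully open) to 255 (shut). A call has 1 to 10 rows; each row shifts and turns the commanded pose from where the row before left it; what a row does not reach is not made up. A row lasts 1/10 s, in which the tool goes at most 50 mm and 8.59 degrees, less where a joint would pass 70% of its speed; a pose out of reach is approached as far as the arm can. A call is refused whole if a number of a shift passes 5 or a number of a turn 8.59, either way. A call with a gripper value outside its range is refused whole. The fingers move at their own pace and stop on an object; FORCE is the grip in N (left out, the last holds). Time passes only in rows, so rows that do not move let the fingers close. It gives the time, the measured TCP pose, the force and the opening at its end, in the units of the state.
- sense(): the state, without advancing time (a new reading comes with each control period).
- capture(name): name is "side" or "top"; returns (picture, depth): 400x640x3 uint8, red, green, blue; 400x640 float32, mm along the optical axis (not along the pixel's ray), 0 where there is no reading.
- camera_model(name): a dict with "fx", "fy", "cx", "cy" (pixels), "dist_coeffs" ([k1, k2, p1, p2, k3] as OpenCV has them; the pictures are not rectified), "cam_to_world" (4x4, takes a point from camera to world coordinates). Camera axes: x right, y up, looking along -z (the intrinsics and any distortion apply to the point x, -y, -z); pixel columns grow to the right and rows downward; lengths in mm; the calibration is good to about 2 mm. A picture is of the moment at which its call begins. camera_model takes no time and is no camera call.
- finish_job(): hands the job in, once; it reports no verdict.
Trained networks look in the newest picture that a camera, given by its name, has taken for a name from the list of things; names that differ only in an ending like _2 or _b are one class to them, and where a whole thing is asked for, a point or a joint stands for the part that bears it (a point fixed in the world has none). Each returns a list of dicts, best first, with "p" (0 to 1); they miss things now and then, are a little off and sometimes report something else, mostly with a low value. They report only what shows in the picture. A call takes as long as a camera call. They do not tell look-alikes from the thing itself.
- boxes_of(camera, target): "centre" ([column, row] in pixels, amid what is visible of it).
- masks_of(camera, target): "region" (400x640 bool, what is visible of it) and "centre" ([column, row] in pixels, amid what is visible of it).
- pinpoint(camera, target): "centre" ([column, row] in pixels: a listed point, or the origin of a listed thing).
The state is a dict: "time_s": time; "joints": joint angles; "dq": joint speeds; "tau": joint torques, N m; "eef_pos": TCP position; "ee_rot": TCP orientation; "force": force on the tool from outside, world axes, zero at the start; "wrist_torque": the same for the moment, N m; "grip_width": opening from 0.0 (shut) to 1.0 (fully open).
Only numpy, scipy, OpenCV 4.12 (cv2) and the standard library are available. Lean on these libraries where they do the work, as an engineer would, in place of code of your own. Each camera call takes 0.05 s, during which the arm holds its last target.

## Task

Close the sugar canister: pick up the orange snap cap, set it over the white pouring spout on the canister's lid and press it straight down until it clicks, then keep pressing after the force drops so that the black rubber seal under it is squeezed. Finish like that: still gripping the cap between the fingers and pushing it down firmly, with nothing let go. Keep the canister upright and about where it stands, and leave the capsules and the spice jar alone.

Things in the scene. Friction and masses are not known exactly. Their poses are not given: they have to be found in the camera images.
- canister: Round white ceramic sugar canister with a blue band and a ribbed grey lid, about 1.4 kg, standing loose and upright on the worktop; 108 mm across, its lid's top 100 mm above its underside. Origin: centre of its underside; z up, through the spout at the centre of the lid.
- spout_tip (a point): Centre of the tip of the white spout, 134 mm above the canister's underside. The spout is 20 mm across up to 25 mm above the lid, then a cone to 12 mm across at the tip, 34 mm above the lid. Four sprung steel beads stick out 4 mm from its side, 17 mm above the lid: these give the snap.
- cap: Orange plastic snap cap, about 40 g, mouth down on the worktop. Brim 54 mm across, 5 mm thick, at the bottom; on it a ribbed round body 36 mm across, up to 36 mm high. Hollow from below, 31 mm deep, with a lip 23 mm clear, 4 mm above the mouth. Its turn does not matter. Origin: centre of its underside; z up. Grip it across the body; the fingertips can push on the brim.
- cap_top (a point): Centre of the cap's flat top, 36 mm above its underside. Pushed over the spout, the cap meets the beads when its underside is about 18 mm above the canister's lid; a push of 5 to 12 N takes it past them, it clicks at about 13 mm and then goes freely down to the seal at 8 mm.
- gasket (a joint): Black rubber seal ring round the foot of the spout (54 mm outside, 28 mm inside, top 8 mm above the canister's lid), sprung: 0 free, 0.003 m pressed fully down; about 3 N per mm, rigid beyond 9 N. The cap's brim presses it once the cap has clicked on; when the push stops it comes back up.
- red_capsule: Red coffee capsule, 37 mm across, 28 mm high, to be left alone. Origin: centre of its underside.
- yellow_capsule: Yellow coffee capsule, 37 mm across, 28 mm high, to be left alone. Origin: centre of its underside.
- spice_jar: Spice jar with a green cap, 46 mm across, 106 mm high, to be left alone. Origin: centre of its underside.
Not all that is in view belongs to the job. Of the things shaped like the cap, the orange one is meant.

How it is judged:
By the outcome, as a careful person would: the job done as asked, in the order asked, and still so for the second after the job is handed in, while the arm keeps its last pose, push and grip.
It also fails if it takes over 48 s, if anything falls off the work surface, if the arm or the gripper's body presses on something with over 40 N, if the wrist force passes 120 N, or if a joint passes its speed limit or range.

## Working session

There is one attempt and no reset: what is moved stays moved. The work goes in short steps, Python scripts to look and compute and a shell command to move; the robot and the scene stay as the last step left them, time stands still between calls to the robot, and variables do not carry over. Pictures are saved under pics/ and viewed, and the job is handed in when it is done.

```bash
mkdir -p pics; python3 - <<'E'
from rig import *
import cv2
s=sense();print(s['time_s'],s['eef_pos'],s['ee_rot'],s['force'],s['grip_width'])
for c in ("side","top"):
    im,d=capture(c);cv2.imwrite(f"pics/{c}0.png",im[:,:,::-1])
    m=camera_model(c);print(c,m)
    for t in("cap","spout_tip","canister","cap_top","red_capsule","yellow_capsule","spice_jar"):
        print(t,[( [round(float(v)) for v in r['centre']],round(float(r['p']),2)) for r in pinpoint(c,t)])
E
```

```text
0.0 [191.5701916  488.54312057 230.73416099] [-2.56845816e-04  1.85797626e-01  9.82587824e-01 -5.86451400e-04] [-0.49475173  0.77413977 -0.78648255] 1.0008466877909679
side {'fx': 411.50837762314825, 'fy': 411.50837762314825, 'cx': 317.7511340744294, 'cy': 193.57560020706825, 'dist_coeffs': array([0.00679041, 0.        , 0.        , 0.        , 0.        ]), 'cam_to_world': array([[-9.98838483e-01, -3.59067475e-02,  3.21308360e-02,
         4.57962329e+02],
       [ 4.70892130e-02, -5.86094414e-01,  8.08873256e-01,
         8.10819325e+02],
       [-1.02123043e-02,  8.09446751e-01,  5.87104476e-01,
         6.31530415e+02],
       [ 0.00000000e+00,  0.00000000e+00,  0.00000000e+00,
         1.00000000e+00]])}
cap [([330, 327], 0.83), ([321, 269], 0.8), ([284, 309], 0.72)]
spout_tip [([311, 180], 0.83), ([325, 166], 0.15)]
canister [([312, 223], 0.77)]
cap_top [([284, 300], 0.98), ([324, 255], 0.92), ([335, 313], 0.63)]
red_capsule [([265, 256], 0.78)]
yellow_capsule [([353, 241], 0.76)]
spice_jar [([327, 170], 0.9)]
top {'fx': 372.0341410707703, 'fy': 372.0341410707703, 'cx': 318.52043583757893, 'cy': 195.42254462486554, 'dist_coeffs': array([-0.08242554,  0.        ,  0.        ,  0.        ,  0.        ]), 'cam_to_world': array([[-2.43923958e-02,  9.89318162e-01, -1.43717031e-01,
         3.22993933e+02],
       [-9.98907467e-01, -1.83877384e-02,  4.29623595e-02,
         9.36252205e+01],
       [ 3.98608113e-02,  1.44607970e-01,  9.88685820e-01,
         9.63842572e+02],
       [ 0.00000000e+00,  0.00000000e+00,  0.00000000e+00,
         1.00000000e+00]])}
cap [([262, 210], 0.67), ([220, 182], 0.66), ([201, 213], 0.62), ([317, 195], 0.28)]
spout_tip [([319, 197], 0.61), ([270, 166], 0.55)]
canister [([312, 204], 0.77)]
cap_top [([260, 210], 0.88), ([197, 212], 0.83), ([217, 180], 0.59)]
red_capsule [([269, 166], 0.59)]
yellow_capsule [([292, 239], 0.68)]
spice_jar [([404, 216], 0.76)]
```

View pics/side0.png

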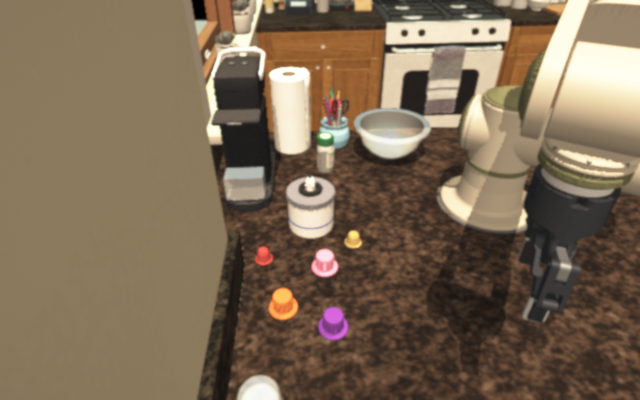

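View pics/top0.png

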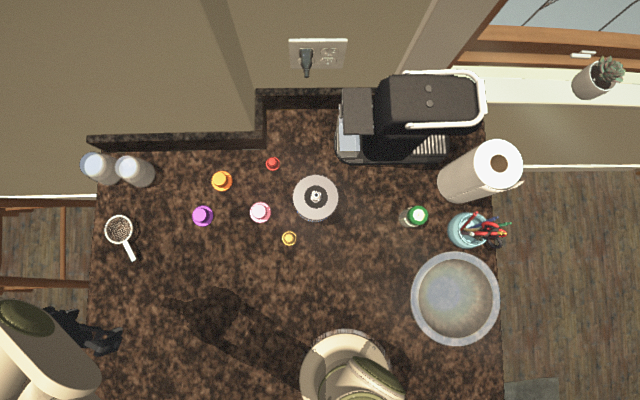

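Side view: orange cap at about (283,303), look-alikes pink (324,263) and purple (333,322). Top view: orange (221,181), pink (260,212), purple (202,216), and the spout at about (316,196). I choose the orange one and check it in a crop.

```bash
cat > h.py <<'E'
import numpy as np, cv2
from rig import *
def ray(c,uv):
    m=camera_model(c);K=np.array([[m['fx'],0,m['cx']],[0,m['fy'],m['cy']],[0,0,1]])
    p=cv2.undistortPoints(np.array([[uv]],float),K,m['dist_coeffs'])[0,0]
    T=m['cam_to_world'];return T[:3,3],T[:3,:3]@np.array([p[0],-p[1],-1.])
def atz(c,uv,z):
    o,d=ray(c,uv);return o+d*(z-o[2])/d[2]
def cloud(c,dep,mask):
    m=camera_model(c);K=np.array([[m['fx'],0,m['cx']],[0,m['fy'],m['cy']],[0,0,1]])
    v,u=np.nonzero(mask&(dep>0))
    p=cv2.undistortPoints(np.stack([u,v],1)[:,None].astype(float),K,m['dist_coeffs'])[:,0]
    P=np.c_[p[:,0],-p[:,1],-np.ones(len(p))]*dep[v,u][:,None]
    T=m['cam_to_world'];return P@T[:3,:3].T+T[:3,3],v,u
def tri(uv1,uv2):
    o1,d1=ray('side',uv1);o2,d2=ray('top',uv2)
    t=np.linalg.lstsq(np.c_[d1,-d2],o2-o1,rcond=None)[0]
    a,b=o1+d1*t[0],o2+d2*t[1];return (a+b)/2,np.linalg.norm(a-b)
E
python3 - <<'E'
from h import *
np.set_printoptions(precision=1,suppress=True)
R={}
for c in ("side","top"):
    im,d=capture(c)
    R[c]={}
    hsv=cv2.cvtColor(im,cv2.COLOR_RGB2HSV)
    for t in("cap","cap_top","spout_tip","canister"):
        R[c][t]=[(np.array(r['centre']),r['p']) for r in pinpoint(c,t)]
    z={'cap':0,'cap_top':36,'spout_tip':134,'canister':0}
    for t in z:
        for uv,p in R[c][t]: print(c,t,uv,round(p,2),atz(c,uv,z[t]))
    # orange
    m=(hsv[...,0]>5)&(hsv[...,0]<20)&(hsv[...,1]>200)&(hsv[...,2]>150)
    n,l,st,ce=cv2.connectedComponentsWithStats(m.astype(np.uint8))
    for i in range(1,n):
        if st[i,4]>60:
            P,_,_=cloud(c,d,l==i)
            print('orange',c,st[i],ce[i],P.min(0),P.max(0))
            top=P[P[:,2]>31];print(' top',top.mean(0),len(top),(top.min(0)+top.max(0))/2,' lowbrim',atz(c,ce[i],15))
    M=masks_of(c,'canister')
    if M:
        P,_,_=cloud(c,d,M[0]['region']); print('can',P.min(0),P.max(0),(np.percentile(P,1,0)+np.percentile(P,99,0))/2)
        q=P[P[:,2]>118]; print(' spout pts',len(q), q.mean(0) if len(q) else '')
        q=P[(P[:,2]>92)&(P[:,2]<106)]; print(' lid',len(q),(q.min(0)+q.max(0))/2,np.ptp(q,axis=0), np.median(q[:,2]))
    x,y=((283,303) if c=='side' else (221,181)); a=im[y-40:y+40,x-50:x+50]
    x,y=((311,195) if c=='side' else (316,196)); b=im[y-40:y+40,x-50:x+50]
    cv2.imwrite(f"pics/crop_{c}.png",cv2.resize(np.hstack([a,b])[:,:,::-1],None,fx=4,fy=4,interpolation=2))
E
```

```text
side cap [330.8 325.7] 0.97 [419.  349.1   0. ]
side cap [283.4 310.3] 0.88 [505.5 310.2   0. ]
side cap [321.9 266.4] 0.78 [427.  201.5   0. ]
side cap_top [334.1 313.2] 0.83 [413.5 349.9  36. ]
side cap_top [284.2 297.9] 0.81 [501.9 311.   36. ]
side cap_top [324.9 254.2] 0.71 [420.7 202.5  36. ]
side cap_top [260.3 258.1] 0.42 [552.3 206.1  36. ]
side spout_tip [313.2 173.7] 0.82 [437.2  50.1 134. ]
side canister [308.8 223.3] 0.8 [450.3  59.7   0. ]
can [393.6  11.2   1.4] [499.1 119.4 136.1] [446.5  69.   68.7]
 spout pts 78 [445.6  68.8 126.9]
 lid 878 [446.4  65.3  99. ] [105.5 108.1  14. ] 99.89322195643246
top cap [263.5 213.5] 0.86 [418.4 195.6   0. ]
top cap [202.7 216.5] 0.56 [413.6 353.    0. ]
top cap [223.1 182.6] 0.52 [501.7 301.2   0. ]
top cap_top [259.1 210.4] 0.83 [422.8 202.7  36. ]
top cap_top [199.  212.2] 0.79 [421.1 352.8  36. ]
top cap_top [216.3 179.2] 0.55 [504.1 310.8  36. ]
top spout_tip [317.9 195.9] 0.83 [442.6  59.  134. ]
top canister [312.8 202.2] 0.78 [445.5  67.1   0. ]
can [391.    0.6  -3.2] [496.2 118.9 138.1] [443.2  63.1  67. ]
 spout pts 77 [444.5  64.1 128.4]
 lid 1269 [443.6  62.9  99.2] [105.2 106.6  13.7] 100.19495121171224
```

```bash
python3 -c "
import cv2,numpy as np
a=cv2.imread('pics/crop_side.png');b=cv2.imread('pics/crop_top.png')
cv2.imwrite('pics/crops.png',cv2.resize(np.vstack([a,b]),(700,560)))"
```

```text
(no output)
```

View pics/crops.png

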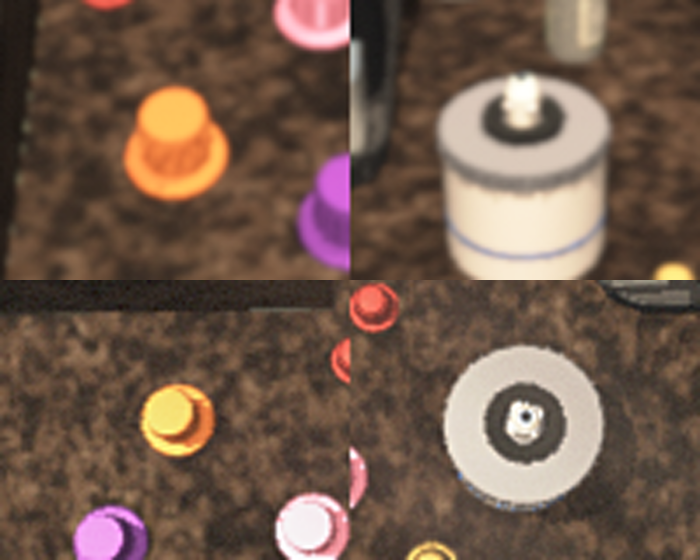

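The crops show the orange cap, mouth down and standing free (side (283,303), top (221,181)), and the white spout inside the black seal. Now I'll refine both positions.

```bash
python3 - <<'E'
from h import *
np.set_printoptions(precision=1,suppress=True)
for c in ("side","top"):
    im,d=capture(c)
    hsv=cv2.cvtColor(im,cv2.COLOR_RGB2HSV)
    m=(hsv[...,0]>6)&(hsv[...,0]<25)&(hsv[...,1]>140)&(hsv[...,2]>140)
    x,y=((283,303) if c=='side' else (221,181))
    w=np.zeros_like(m);w[y-25:y+25,x-25:x+25]=1;m&=w
    P,v,u=cloud(c,d,m)
    print(c,m.sum(),P.min(0),P.max(0),'ctr',(P.min(0)+P.max(0))/2)
    for lo,hi in((-3,9),(30,42)):
        q=P[(P[:,2]>lo)&(P[:,2]<hi)];print(lo,hi,len(q),(q.min(0)+q.max(0))/2,np.ptp(q,axis=0))
    t=(P[:,2]>32); print('top px',u[t].mean(),v[t].mean(),atz(c,(u[t].mean(),v[t].mean()),36))
    for t in("red_capsule","yellow_capsule","spice_jar"):
        for r in pinpoint(c,t)[:1]: print(t,r['centre'],atz(c,r['centre'],0))
    # wall points near the cap
    P,v,u=cloud(c,d,np.ones_like(m)); q=P[(P[:,1]>200)&(P[:,1]<420)&(P[:,2]>20)&(P[:,0]>450)&(P[:,2]<200)]
    q=q[(np.hypot(q[:,0]-503,q[:,1]-308)>40)]
    print('wall minx',[ (y,q[(abs(q[:,1]-y)<10)][:,0].min() if (abs(q[:,1]-y)<10).any() else None) for y in range(210,420,20)])
E
```

```text
side 763 [477.9 251.8  -2.4] [535.1 331.7  38.2] ctr [506.5 291.7  17.9]
-3 9 345 [506.5 291.7   2.9] [57.2 80.  10.5]
30 42 259 [507.1 306.3  34.1] [35.2 34.2  8.1]
top px 281.81893004115227 296.1604938271605 [506.3 306.7  36. ]
red_capsule [265.2, 258.2] [547.5 170.4   0. ]
yellow_capsule [352.6, 240.0] [353.2 124.    0. ]
spice_jar [324.1, 170.6] [ 400.2 -168.8    0. ]
wall minx [(210, np.float64(588.5635319331793)), (230, np.float64(588.6449601839066)), (250, np.float64(588.6464397402511)), (270, np.float64(588.5560150176118)), (290, np.float64(588.6273754077548)), (310, np.float64(588.4415282638814)), (330, np.float64(588.5671687629139)), (350, np.float64(588.4346587567305)), (370, np.float64(588.4230469038786)), (390, np.float64(588.5229164209543)), (410, np.float64(588.3911658756537))]
top 185 [481.  279.3  -3.6] [533.1 333.7  39.7] ctr [507.  306.5  18.1]
-3 9 122 [507.  306.5   3. ] [52.1 54.4 11.8]
30 42 43 [506.2 305.   35. ] [34.  36.3  9.4]
top px 221.0 178.5 [505.7 298.9  36. ]
red_capsule [219.3, 178.5] [512.8 311.3   0. ]
yellow_capsule [291.0, 236.9] [356.5 125.3   0. ]
spice_jar [406.4, 215.2] [ 406.1 -178.9    0. ]
wall minx [(210, np.float64(588.7330426845322)), (230, np.float64(588.4962974720968)), (250, np.float64(588.559437045541)), (270, np.float64(588.4092547734267)), (290, np.float64(588.9283713912846)), (310, np.float64(588.8496779170073)), (330, np.float64(587.9595102445599)), (350, np.float64(587.3776759266544)), (370, np.float64(587.1436937085509)), (390, np.float64(587.034659989515)), (410, np.float64(586.9147241779024))]
```

Orange cap is at about (507,306); both cameras agree to within 1 mm. The canister axis is at about (445,64), and the wall face is at x=588. I move above the cap and turn the jaws to lie along x, so the cap stays visible from the side.

```bash
python3 -m crank '{"dp":[[3.1,-1.8,0],[3.1,-1.8,0],[3.1,-1.8,0],[3.2,-1.8,-1],[3.2,-1.8,-1],[3.2,-1.8,-1],[3.2,-1.8,-1],[3.1,-1.8,-1],[3.1,-1.9,-1],[3.1,-1.9,-1]],"delta_rot":[[0,0,-6.9],[0,0,-6.9],[0,0,-6.9],[0,0,-6.9],[0,0,-6.9],[0,0,-6.9],[0,0,-6.9],[0,0,-6.9],[0,0,-6.9],[0,0,-6.5]],"claw":[0,0,0,0,0,0,0,0,0,0]}' 60
python3 - <<'E'
from h import *
s=sense();print(s['time_s'],s['eef_pos'],s['joints'],s['ee_rot'])
from scipy.spatial.transform import Rotation as R
q=s['ee_rot'];M=R.from_quat([q[1],q[2],q[3],q[0]]).as_matrix();print(M.round(3))
im,d=capture('side');cv2.imwrite('pics/s1.png',im[:,:,::-1])
E
```

```text
time_s: 2.8
eef_pos: [506.9, 305.8, 160.9]
ee_rot: [-0.0, 0.709, 0.705, 0.0]
force: [1.0, 1.4, 0.3]
grip_width: 1.004
2.8 [506.91909941 305.81492574 160.87708948] [3.45085241e-01 5.18167638e-01 1.38456937e+00 2.93512116e-05
 1.23881519e+00 3.50272096e-01] [-3.99175602e-06  7.08941604e-01  7.05267184e-01  2.42028313e-05]
[[ 0.005  1.     0.   ]
 [ 1.    -0.005  0.   ]
 [ 0.     0.    -1.   ]]
```

View pics/s1.png

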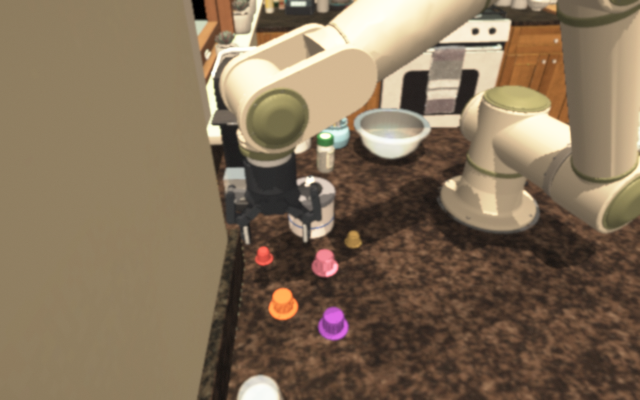

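The gripper hangs over the orange cap, fingers at about (247,240) and (307,240), with the jaws along x. I descend around the cap.

```bash
python3 -m crank '{"dp":[[0,0,-2],[0,0,-2.5],[0,0,-2.5],[0,0,-2.5],[0,0,-2],[0,0,-1.4],[0,0,-1],[0,0,-0.6],[0,0,-0.5],[0,0,0]],"delta_rot":[[0,0,0],[0,0,0],[0,0,0],[0,0,0],[0,0,0],[0,0,0],[0,0,0],[0,0,0],[0,0,0],[0,0,0]],"claw":[0,0,0,0,0,0,0,0,0,0]}' 60
python3 - <<'E'
from h import *
im,d=capture('side');cv2.imwrite('pics/s2.png',cv2.resize(im[230:350,200:360,::-1],None,fx=4,fy=4))
E
```

```text
time_s: 3.85
eef_pos: [505.7, 306.7, 11.2]
ee_rot: [-0.0, 0.707, 0.707, -0.0]
force: [-0.0, -0.3, -0.3]
grip_width: 0.998
```

View pics/s2.png

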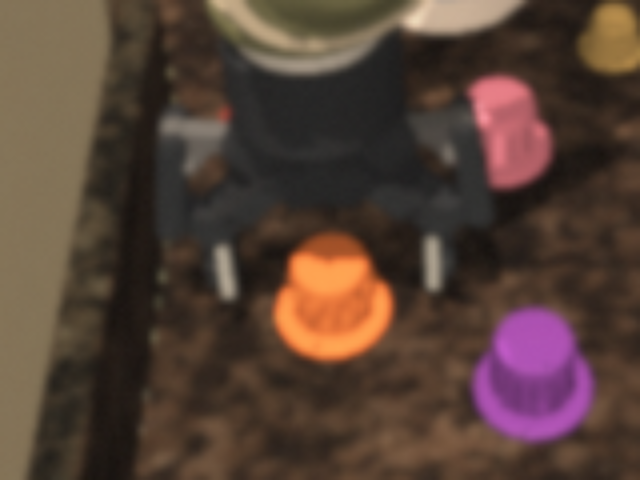

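The orange cap at crop (333,300) sits midway between the fingers at (225,270) and (433,265). I go 5 mm lower and close.

```bash
python3 -m crank '{"dp":[[0,0,-0.5],[0,0,0],[0,0,0],[0,0,0],[0,0,0],[0,0,0],[0,0,0],[0,0,0],[0,0,0],[0,0,0]],"delta_rot":[[0,0,0],[0,0,0],[0,0,0],[0,0,0],[0,0,0],[0,0,0],[0,0,0],[0,0,0],[0,0,0],[0,0,0]],"claw":[0,80,160,255,255,255,255,255,255,255]}' 60
python3 - <<'E'
from h import *
im,d=capture('side');cv2.imwrite('pics/s3.png',cv2.resize(im[230:350,200:360,::-1],None,fx=4,fy=4))
E
```

```text
time_s: 4.9
eef_pos: [506.0, 306.9, 6.9]
ee_rot: [0.0, 0.707, 0.707, 0.0]
force: [-1.1, -0.1, 6.0]
grip_width: 0.407
```

View pics/s3.png

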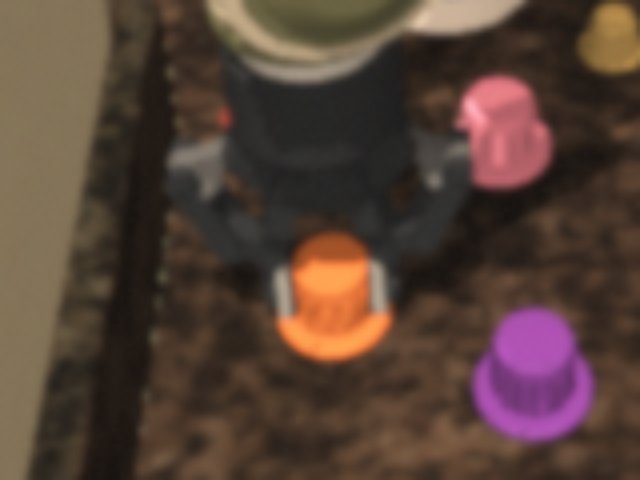

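The fingers hold the cap at crop (333,285); an opening of 0.407 is about 35 mm, which matches the body. I lift, then carry it over.

```bash
python3 -m crank '{"dp":[[0,0,0.5],[0,0,1.5],[0,0,2.5],[0,0,2.5],[0,0,2.5],[0,0,2.5],[0,0,2.5],[0,0,2],[0,0,0.8],[0,0,0]],"delta_rot":[[0,0,0],[0,0,0],[0,0,0],[0,0,0],[0,0,0],[0,0,0],[0,0,0],[0,0,0],[0,0,0],[0,0,0]],"claw":[255,255,255,255,255,255,255,255,255,255]}' 80
python3 -m crank '{"dp":[[-0.4,-1.5,0],[-0.6,-2.5,0],[-0.8,-3,0],[-0.8,-3,0],[-0.8,-3.1,0],[-0.8,-3.1,0],[-0.7,-3,0],[-0.6,-2.5,0],[-0.4,-1.8,0],[-0.2,-0.8,0]],"delta_rot":[[0,0,0],[0,0,0],[0,0,0],[0,0,0],[0,0,0],[0,0,0],[0,0,0],[0,0,0],[0,0,0],[0,0,0]],"claw":[255,255,255,255,255,255,255,255,255,255]}'
python3 -m crank '{"dp":[[0,0,0],[0,0,0],[0,0,0]],"delta_rot":[[0,0,0],[0,0,0],[0,0,0]],"claw":[255,255,255]}'
python3 - <<'E'
from h import *
np.set_printoptions(precision=1,suppress=True)
print(sense()['eef_pos'])
im,d=capture('side');cv2.imwrite('pics/s4.png',cv2.resize(im[80:260,220:420,::-1],None,fx=3.3,fy=3.3,interpolation=2))
for t in('cap','cap_top','spout_tip','canister'):print(t,[(np.array(r['centre']),round(r['p'],2)) for r in pinpoint('side',t)])
im2,d2=capture('top');cv2.imwrite('pics/t4.png',im2[:,:,::-1])
E
```

```text
time_s: 5.95
eef_pos: [506.0, 306.8, 180.5]
ee_rot: [0.0, 0.707, 0.707, 0.001]
force: [0.8, -0.2, -0.2]
grip_width: 0.402
time_s: 6.95
eef_pos: [444.0, 62.6, 178.5]
ee_rot: [-0.001, 0.708, 0.706, -0.001]
force: [0.3, 1.0, 0.4]
grip_width: 0.401
time_s: 7.25
eef_pos: [444.8, 64.5, 179.1]
ee_rot: [-0.0, 0.707, 0.707, -0.0]
force: [0.3, -0.2, -0.8]
grip_width: 0.394
[444.8  64.5 179.1]
cap [(array([331. , 322.1]), 0.69), (array([323.5, 267.9]), 0.63)]
cap_top [(array([333.8, 312.6]), 0.91), (array([310.9, 147. ]), 0.88), (array([322.1, 255.3]), 0.67)]
spout_tip [(array([311.9, 176.6]), 0.58)]
canister [(array([309.8, 223.3]), 0.58)]
```

View pics/s4.png

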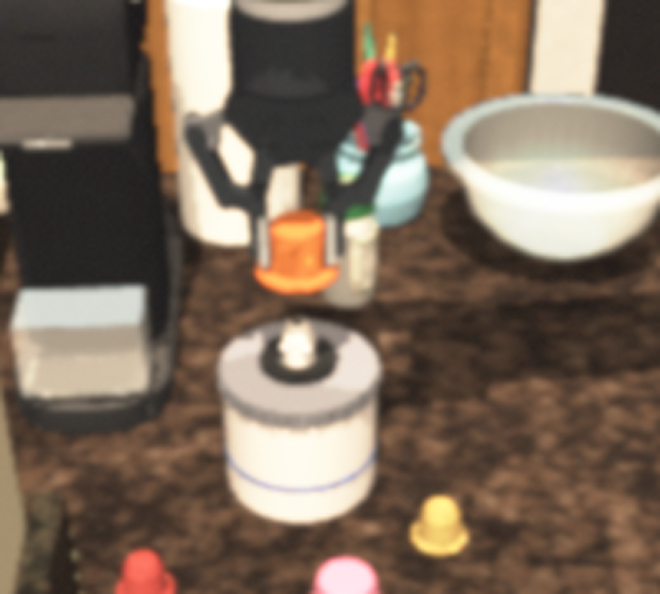

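View pics/t4.png

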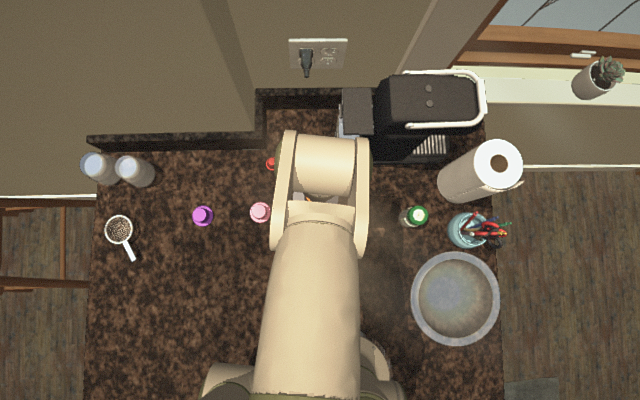

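Side crop: the cap at (298,255) hangs upright right above the spout at (297,345). The top view is blocked by the arm, so I measure the alignment from the side depth.

```bash
cat > al.py <<'E'
from h import *
np.set_printoptions(precision=1,suppress=True)
from scipy.optimize import least_squares
def fit(q,r):
    f=lambda p:np.hypot(q[:,0]-p[0],q[:,1]-p[1])-r
    return least_squares(f,[q[:,0].mean(),q[:,1].mean()-5],loss='soft_l1').x
s=sense();print(s['eef_pos'],s['time_s'])
C=[];S=[]
im,d=capture('side')
hsv=cv2.cvtColor(im,cv2.COLOR_RGB2HSV)
m=(hsv[...,0]>4)&(hsv[...,0]<25)&(hsv[...,1]>150)&(hsv[...,2]>120)
w=np.zeros_like(m);w[120:185,290:335]=1;m&=w
P,v,u=cloud('side',d,m);P0=P;z0=np.percentile(P[:,2],1);print('cap',len(P),P.min(0),P.max(0),'cols',u.min(),u.max())
zt=P[:,2].max()
t=s['eef_pos'][2]-6.9
b=P[(P[:,2]>t+9)&(P[:,2]<t+32)&(abs(P[:,0]-s['eef_pos'][0])<14)];print('body fit',len(b),fit(b,18),'top z',np.median(P[P[:,2]>t+33][:,2]) if (P[:,2]>t+33).any() else None)
br=P[(P[:,2]<t+8)];print('brim x mid',(br[:,0].min()+br[:,0].max())/2,np.ptp(br[:,0]),br[:,2].min())
M=masks_of('side','canister')[0]['region'];Q,v,u=cloud('side',d,M)
sp=Q[(Q[:,2]>110)&(Q[:,2]<124)&(np.hypot(Q[:,0]-445,Q[:,1]-65)<16)];print('spout',len(sp),fit(sp,10),sp.mean(0))
l=Q[(Q[:,2]<96)&(Q[:,2]>10)];print('can wall fit',len(l),fit(l,54))
k=Q[(Q[:,2]>95)&(Q[:,2]<104)];print('lid mid',(np.percentile(k,.5,0)+np.percentile(k,99.5,0))/2,np.ptp(k,axis=0))
E
python3 al.py
```

```text
[444.7  64.  179.2] 7.55
cap 417 [ 419.6 -330.6   -2.6] [476.7  89.1 210. ] cols 297 321
body fit 133 [444.7  61.5] top z 208.17289877020164
brim x mid 448.147144510115 57.10178920512334 -2.5840342302037698
spout 53 [445.7  63.3] [446.3  70.8 117.3]
can wall fit 1291 [445.8  60.2]
lid mid [446.6  65.2  99.4] [107.5 109.3   8.8]
```

```bash
python3 - <<'E'
from h import *
np.set_printoptions(precision=1,suppress=True)
im,d=capture('side')
hsv=cv2.cvtColor(im,cv2.COLOR_RGB2HSV)
m=(hsv[...,0]>3)&(hsv[...,0]<25)&(hsv[...,1]>150)&(hsv[...,2]>110)
w=np.zeros_like(m);w[138:172,292:326]=1;m&=w
n,l,st,ce=cv2.connectedComponentsWithStats(m.astype(np.uint8));i=1+st[1:,4].argmax();print(st[i],ce[i])
m=l==i
for r in range(st[i,1],st[i,1]+st[i,3]):
    c=np.nonzero(m[r])[0];print(r,c.min(),c.max(),(c.min()+c.max())/2,end=' | ')
print()
P,v,u=cloud('side',d,m);print(np.percentile(P,[1,99],axis=0))
br=m.copy();br[:160]=0
M=masks_of('side','canister')[0]['region']
for r in range(178,232,3):
    c=np.nonzero(M[r])[0];print(r,c.min(),c.max(),(c.min()+c.max())/2,end=' | ')
print()
g=im.min(2)
for r in range(174,190): print(r,g[r,300:322])
o,dd=ray('side',(310,165));print(camera_model('side')['cam_to_world'][:3,3])
cv2.imwrite('pics/z5.png',cv2.resize(im[135:205,275:345,::-1],None,fx=8,fy=8,interpolation=0))
# projected prediction
def proj(X):
    mm=camera_model('side');T=mm['cam_to_world'];p=T[:3,:3].T@(np.array(X,float)-T[:3,3]);return np.array([mm['cx']+mm['fx']*p[0]/-p[2],mm['cy']-mm['fy']*p[1]/-p[2]])
e=sense()['eef_pos'];print('e',e)
for X in ([e[0],e[1]-.4,e[2]-6.9],[e[0],e[1]-.4,e[2]+29],[444.5,64,134],[445.5,64,134],[445.5,65,100],[445.5,65,125]):print(X,proj(X))
E
```

```text
[297 143  25  27 422] [309.4 157.1]
143 312 314 313.0 | 144 308 315 311.5 | 145 306 316 311.0 | 146 304 317 310.5 | 147 302 317 309.5 | 148 302 317 309.5 | 149 302 317 309.5 | 150 302 317 309.5 | 151 302 317 309.5 | 152 302 317 309.5 | 153 302 317 309.5 | 154 302 317 309.5 | 155 303 317 310.0 | 156 303 317 310.0 | 157 303 317 310.0 | 158 303 317 310.0 | 159 302 317 309.5 | 160 302 318 310.0 | 161 297 321 309.0 | 162 297 321 309.0 | 163 297 321 309.0 | 164 297 320 308.5 | 165 298 319 308.5 | 166 299 317 308.0 | 167 301 316 308.5 | 168 303 315 309.0 | 169 309 310 309.5 | 
[[ 422.4 -218.3   -0.4]
 [ 471.3   87.7  209.5]]
178 305 319 312.0 | 181 295 327 311.0 | 184 291 331 311.0 | 187 288 332 310.0 | 190 287 333 310.0 | 193 286 333 309.5 | 196 286 333 309.5 | 199 287 332 309.5 | 202 288 331 309.5 | 205 289 331 310.0 | 208 289 331 310.0 | 211 289 331 310.0 | 214 289 332 310.5 | 217 289 332 310.5 | 220 289 332 310.5 | 223 289 332 310.5 | 226 290 331 310.5 | 229 292 329 310.5 | 
174 [61 60 61 59 56 50 41 39 36 36 35 35 32 32 29 30 30 29 29 30 30 34]
175 [59 57 58 57 52 49 46 47 45 50 55 56 
[... 1023 characters left out ...]
109  65  53
  58  63  73 108]
187 [ 71  61  60  65  90 134 181 220 235 240 237 227 212 190 156 112  74  62
  65  67  73 100]
188 [ 66  60  61  69 100 140 182 219 235 240 238 229 207 180 152 116  83  68
  66  66  70  93]
189 [ 66  60  61  70  99 137 176 213 231 238 238 231 209 175 144 109  80  66
  64  65  70 102]
[458.  810.8 631.5]
e [444.7  63.8 179.3]
[np.float64(444.72468381842987), np.float64(63.39813567931525), np.float64(172.39147223217932)] [309.6 162.1]
[np.float64(444.72468381842987), np.float64(63.39813567931525), np.float64(208.29147223217933)] [309.2 147.3]
[444.5, 64, 134] [310.1 177.3]
[445.5, 64, 134] [309.7 177.3]
[445.5, 65, 100] [310.  190.3]
[445.5, 65, 125] [309.8 181. ]
```

View pics/z5.png

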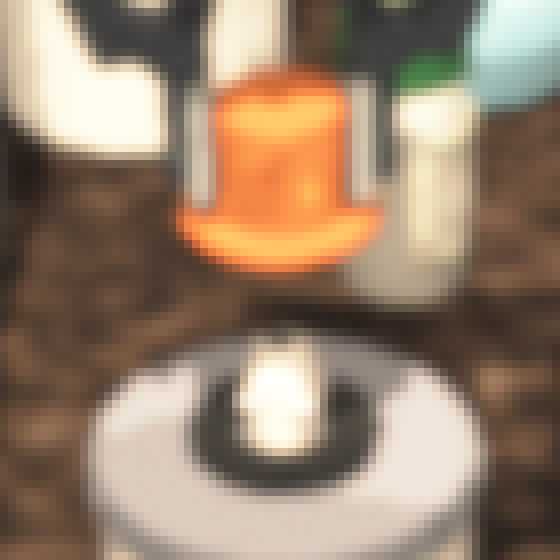

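The cap's columns centre on about 309.3 and the spout on about 309.7, so they're aligned within about 1 mm. I lower with a 0.5 mm trim and watch the force.

```bash
python3 -m crank '{"dp":[[0.05,0.05,-1.2],[0,0,-1.2],[0,0,-1],[0,0,-0.6],[0,0,-0.4],[0,0,-0.3],[0,0,0]],"delta_rot":[[0,0,0],[0,0,0],[0,0,0],[0,0,0],[0,0,0],[0,0,0],[0,0,0]],"claw":[255,255,255,255,255,255,255]}' 80
python3 - <<'E'
from h import *
im,d=capture('side')
cv2.imwrite('pics/z6.png',cv2.resize(im[135:205,275:345,::-1],None,fx=8,fy=8,interpolation=0))
s=sense();print(s['eef_pos'],s['force'],s['wrist_torque'])
E
```

```text
time_s: 8.45
eef_pos: [445.2, 64.2, 132.2]
ee_rot: [-0.0, 0.707, 0.707, -0.0]
force: [0.7, 1.2, -0.8]
grip_width: 0.4
[445.31209846  64.22437829 132.41411925] [-0.39537219  0.00535816 -0.46218375] [-0.008969    0.00191069 -0.02405581]
```

View pics/z6.png

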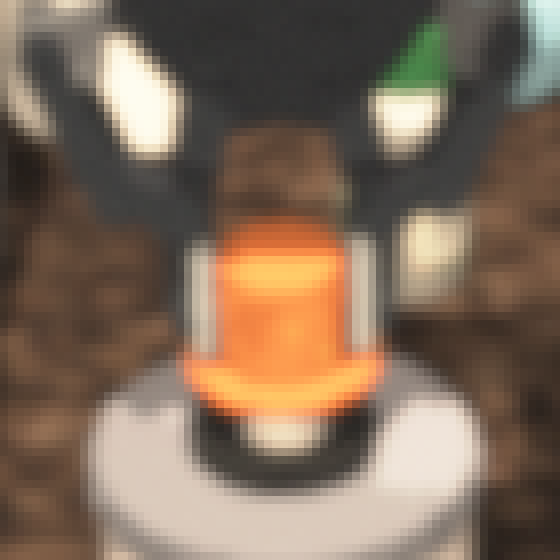

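The cap's mouth surrounds the spout (crop (285,435)), centred, with no side force. Now I press in small steps.

```bash
python3 -m crank '{"dp":[[0,0,-0.3],[0,0,-0.2],[0,0,0]],"delta_rot":[[0,0,0],[0,0,0],[0,0,0]],"claw":[255,255,255]}' 100
python3 -m crank '{"dp":[[0,0,-0.2],[0,0,0]],"delta_rot":[[0,0,0],[0,0,0]],"claw":[255,255]}'
python3 -m crank '{"dp":[[0,0,-0.1],[0,0,0]],"delta_rot":[[0,0,0],[0,0,0]],"claw":[255,255]}'
python3 -m crank '{"dp":[[0,0,-0.1],[0,0,0]],"delta_rot":[[0,0,0],[0,0,0]],"claw":[255,255]}'
python3 -m crank '{"dp":[[0,0,-0.1],[0,0,0]],"delta_rot":[[0,0,0],[0,0,0]],"claw":[255,255]}'
python3 -m crank '{"dp":[[0,0,-0.1],[0,0,0]],"delta_rot":[[0,0,0],[0,0,0]],"claw":[255,255]}'
```

```text
time_s: 8.8
eef_pos: [445.1, 64.2, 127.1]
ee_rot: [-0.0, 0.707, 0.707, -0.0]
force: [0.3, -0.5, -1.2]
grip_width: 0.392
time_s: 9.0
eef_pos: [445.3, 64.3, 125.2]
ee_rot: [-0.0, 0.707, 0.707, 0.0]
force: [-0.4, 0.2, -0.4]
grip_width: 0.395
time_s: 9.2
eef_pos: [445.5, 64.4, 124.5]
ee_rot: [0.0, 0.707, 0.707, 0.0]
force: [1.4, 1.1, 1.9]
grip_width: 0.392
time_s: 9.4
eef_pos: [445.7, 64.4, 123.7]
ee_rot: [0.0, 0.707, 0.707, 0.001]
force: [0.3, 3.2, 4.0]
grip_width: 0.397
time_s: 9.6
eef_pos: [445.6, 64.4, 122.7]
ee_rot: [0.0, 0.707, 0.707, 0.001]
force: [1.0, 2.1, 5.0]
grip_width: 0.397
time_s: 9.8
eef_pos: [445.6, 64.4, 121.6]
ee_rot: [0.0, 0.707, 0.707, 0.001]
force: [1.2, 3.1, 4.1]
grip_width: 0.395
```

```bash
python3 -m crank '{"dp":[[0.02,0.05,-0.1],[0,0,0]],"delta_rot":[[0,0,0],[0,0,0]],"claw":[255,255]}' 100
python3 -m crank '{"dp":[[0,0,-0.1],[0,0,0]],"delta_rot":[[0,0,0],[0,0,0]],"claw":[255,255]}'
python3 -m crank '{"dp":[[0,0,-0.1],[0,0,0]],"delta_rot":[[0,0,0],[0,0,0]],"claw":[255,255]}'
python3 -m crank '{"dp":[[0,0,-0.1],[0,0,0]],"delta_rot":[[0,0,0],[0,0,0]],"claw":[255,255]}'
python3 -m crank '{"dp":[[0,0,-0.1],[0,0,0]],"delta_rot":[[0,0,0],[0,0,0]],"claw":[255,255]}'
```

```text
time_s: 10.0
eef_pos: [445.5, 64.8, 120.2]
ee_rot: [0.0, 0.707, 0.707, 0.0]
force: [2.9, 2.5, -1.5]
grip_width: 0.394
time_s: 10.2
eef_pos: [445.2, 64.8, 118.7]
ee_rot: [-0.0, 0.707, 0.707, -0.0]
force: [3.0, 2.2, -6.0]
grip_width: 0.394
time_s: 10.4
eef_pos: [445.0, 64.7, 117.6]
ee_rot: [-0.001, 0.707, 0.707, -0.0]
force: [2.6, 1.3, -8.5]
grip_width: 0.393
time_s: 10.6
eef_pos: [445.1, 64.7, 116.8]
ee_rot: [-0.0, 0.707, 0.707, -0.0]
force: [1.9, 1.5, -8.4]
grip_width: 0.394
time_s: 10.8
eef_pos: [445.2, 64.8, 116.1]
ee_rot: [-0.0, 0.707, 0.707, -0.0]
force: [2.7, 1.2, -6.7]
grip_width: 0.396
```

The push peaked at about 5 N, then the force dropped and turned to a pull at about 119 mm, so the cap is past the beads. I keep pressing onto the seal.

```bash
python3 -m crank '{"dp":[[0,0,-0.1],[0,0,0]],"delta_rot":[[0,0,0],[0,0,0]],"claw":[255,255]}' 120
python3 -m crank '{"dp":[[0,0,-0.1],[0,0,0]],"delta_rot":[[0,0,0],[0,0,0]],"claw":[255,255]}'
python3 -m crank '{"dp":[[0,0,-0.1],[0,0,0]],"delta_rot":[[0,0,0],[0,0,0]],"claw":[255,255]}'
python3 -m crank '{"dp":[[0,0,-0.1],[0,0,0]],"delta_rot":[[0,0,0],[0,0,0]],"claw":[255,255]}'
python3 -m crank '{"dp":[[0,0,-0.1],[0,0,0]],"delta_rot":[[0,0,0],[0,0,0]],"claw":[255,255]}'
```

```text
time_s: 11.0
eef_pos: [445.4, 64.6, 115.4]
ee_rot: [0.0, 0.707, 0.707, -0.0]
force: [0.5, 0.4, -1.3]
grip_width: 0.384
time_s: 11.2
eef_pos: [445.5, 64.7, 114.5]
ee_rot: [0.0, 0.707, 0.707, 0.0]
force: [-1.0, 0.7, 0.9]
grip_width: 0.388
time_s: 11.4
eef_pos: [445.6, 64.7, 113.6]
ee_rot: [0.0, 0.707, 0.707, 0.0]
force: [-1.1, -0.0, 4.2]
grip_width: 0.386
time_s: 11.6
eef_pos: [445.6, 64.7, 112.6]
ee_rot: [0.0, 0.707, 0.707, 0.0]
force: [-2.9, -0.6, 6.0]
grip_width: 0.391
time_s: 11.8
eef_pos: [445.6, 64.7, 112.1]
ee_rot: [0.0, 0.707, 0.707, 0.0]
force: [-4.4, -0.3, 12.8]
grip_width: 0.387
```

```bash
python3 -m crank '{"dp":[[-0.03,0,-0.1],[0,0,0],[0,0,0]],"delta_rot":[[0,0,0],[0,0,0],[0,0,0]],"claw":[255,255,255]}'
python3 -m crank '{"dp":[[0,0,-0.05],[0,0,0],[0,0,0]],"delta_rot":[[0,0,0],[0,0,0],[0,0,0]],"claw":[255,255,255]}'
python3 - <<'E'
from h import *
np.set_printoptions(precision=1,suppress=True)
im,d=capture('side')
cv2.imwrite('pics/z7.png',cv2.resize(im[125:245,250:370,::-1],None,fx=5,fy=5,interpolation=2))
M=masks_of('side','canister')[0]['region'];Q,v,u=cloud('side',d,M)
k=Q[(Q[:,2]>95)&(Q[:,2]<104)];print('lid mid',(np.percentile(k,.5,0)+np.percentile(k,99.5,0))/2)
s=sense();print(s['eef_pos'],s['force'],s['grip_width'])
E
```

```text
time_s: 12.1
eef_pos: [445.6, 64.6, 112.0]
ee_rot: [0.001, 0.707, 0.707, 0.0]
force: [-7.0, -0.1, 21.9]
grip_width: 0.388
time_s: 12.4
eef_pos: [445.7, 64.6, 111.9]
ee_rot: [0.001, 0.707, 0.707, 0.0]
force: [-9.3, -0.4, 28.9]
grip_width: 0.391
lid mid [447.   76.5  99.5]
[445.7  64.7 112. ] [-8.7 -0.3 27.5] 0.38785252921901625
```

View pics/z7.png

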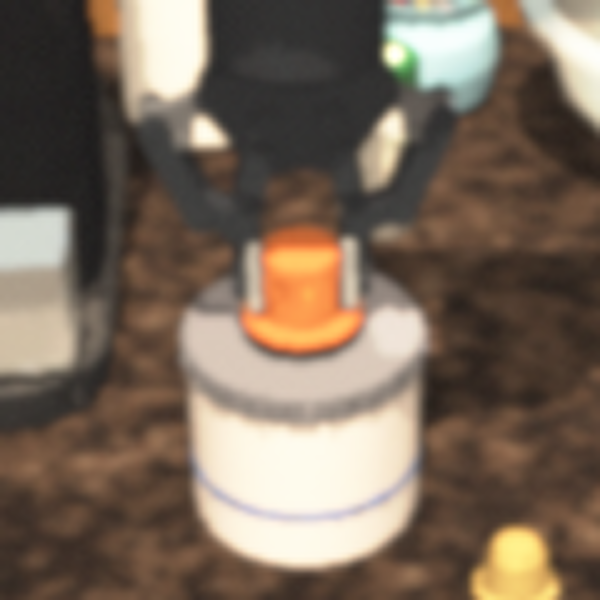

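The cap sits at crop (303,290) with its brim flat on the seal, and the canister is upright. One hold check, then I hand in.

```bash
python3 -m crank '{"dp":[[0,0,0],[0,0,0],[0,0,0],[0,0,0],[0,0,0]],"delta_rot":[[0,0,0],[0,0,0],[0,0,0],[0,0,0],[0,0,0]],"claw":[255,255,255,255,255]}' && python3 -c "
from rig import *
print(finish_job())"
```

```text
time_s: 13.0
eef_pos: [445.7, 64.7, 111.9]
ee_rot: [0.001, 0.707, 0.707, 0.001]
force: [-8.5, -0.1, 27.5]
grip_width: 0.389
the job is handed in; nothing more can be done
None
```

The orange cap is snapped onto the spout and held down on the squeezed seal, still gripped. I handed the job in at 13.0 s of the 48 s; it gave no verdict.

- **Click:** the push peaked at about 5 N, the low end of the stated 5–12 N. It then dropped and turned into a pull of about 8 N as the cap passed the beads.
- **Seal:** the force rose over about 3 mm of travel and then went stiff. The gripper stopped at 111.9 mm, against about 112 mm expected for a fully pressed seal. The force held at 27.5 N through a 0.5 s check, with the grip set to 120 N.
- **Scene:** in the last side view the brim is flat on the seal and the canister upright. I only checked the capsules and spice jar by eye, and saw no contact with them.

Two readings were less clean:
- A sideways force of about 8.5 N along x remained at the end, steady.
- The last lid-centre reading in y (76.5 mm, 65 mm before) disagreed. I put that down to the gripper hiding the far side of the lid, because the gripper's own position and the picture showed no shift. The top camera was blocked by the arm, so it could not confirm this.

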